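# Park the brass-pot caddy in the taped bay

### The arm

A 6-joint arm with a two-finger parallel gripper is mounted at the origin on the work surface. World frame = base frame: x ahead of the robot, y to its left, z up, the work surface at z = 0. Lengths are in mm, angles in rad, forces in N, time in s.
With the tool pointing down it reaches from about 400 to 925 mm from the base axis. Payload 3.4 kg.
Tool frame: the origin (TCP) lies where the fingers leave the gripper's body, on its centre line; the fingertips stand 73 mm ahead of it and the grasp point (between the pads) lies 54 mm ahead of it; z points along the fingers, y is the direction in which the jaws open and shut (so a half turn about z gives the same grasp; the last joint's range is limited). The gripper opens to 85 mm and grips with 20 to 120 N. Pads are 22 mm wide; open, the fingers measure 114 mm over their backs; the gripper's body (76 mm by 85 mm) begins 54 mm behind the grasp point. The pads swing forward as they close: fully open they stand 13 mm farther back than shut.
Start: joints at [-1.407, 0.307, 1.506, -0, 1.328, -0.073], TCP at [134.866, -558.966, 303.905] pointing down, gripper open.
Joint ranges: [-3.12, 3.12], [-1.05, 2.28], [0.14, 2.33], [-1.42, 4.57], [0.1, 2.73], [-2.68, 2.68]. Speed limits (rad/s): [2.57, 2.57, 3.14, 3.14, 3.14, 3.14].

### API

Orientations are given as a unit quaternion [w, x, y, z].
In Python, from bench import robot, solver, optics gives the robot as it stands. Calls block until the motion is done:
- robot.move_ptp(position, orientation): joint-space move of the TCP to a pose.
- robot.servo_line(position, max_speed=150, ori=None, f_stop=None): straight line of the TCP; ori=None keeps the orientation; max_speed is the mean speed in mm/s. With f_stop (N) it stops when the force on the tool has changed by that much, and returns True; else False.
- robot.set_joints(angles): joint-space move.
- robot.command_gripper(opening, force=None): finger opening in mm; force is the grip in N (None keeps the last); returns when the fingers have stopped.
- robot.hold(seconds).
- solver.inverse_kinematics(position, orientation): joint angles nearest the present ones, or None.
- optics.read_camera(name): name is "scene" or "side" or "wrist"; returns (picture, depth): 384x512x3 uint8, red, green, blue; 384x512 float32, mm along the optical axis (not along the pixel's ray), 0 where there is no reading.
- optics.camera_info(name): a dict with "K" (3x3 intrinsics, pixels), "rvec" (rotation vector, rad) and "tvec" (3), from world to camera coordinates, as OpenCV has them. Camera axes: x right, y down, z forward; pixel columns grow to the right and rows downward; lengths in mm; the calibration is good to about 2 mm. A picture is of the moment at which its call begins: read the wrist's pose just before it. camera_info takes no time and is no camera call; for the wrist camera it gives the pose at the moment of the call.
A pose or a line that the arm cannot do raises robot.IKError and nothing moves.
- robot.sign_off(): hands the job in, once; it reports no verdict.
Readings, each from a call of its own:
- robot.current_clock(): time.
- robot.current_joints(): joint angles.
- robot.current_joint_vel(): joint speeds.
- robot.current_effort(): joint torques, N m.
- robot.current_tcp_pos(): TCP position.
- robot.current_eef_rot(): TCP orientation.
- robot.current_ft_force(): force on the tool from outside, world axes, zero at the start.
- robot.current_ft_torque(): the same for the moment, N m.
- robot.current_grip_width(): finger opening in mm.
Only numpy, scipy, OpenCV 4.12 (cv2) and the standard library are available. Lean on these libraries where they do the work, as an engineer would, in place of code of your own. Each camera call takes 0.05 s, during which the arm holds its last target.

### The job

Take the little blue wheeled caddy that carries the brass pot by its rail and push it straight ahead until both orange front castors trail straight, then steer it into the yellow taped bay, running straight in at the end so that it stands centred and square in the bay with the castors still trailing straight, and let go. Keep it rolling on its wheels, do not lift it, and leave the caddy with the steel bowls alone.

Things in the scene. Friction and masses are not known exactly. Their poses are not given: they have to be found in the camera images.
- pot_caddy: blue caddy with one brass pot fixed on it (78 wide, top 122 high, 30 ahead of the origin). Deck 190 x 90, top 44 high, 132 wide over castors. Origin: on the counter under the deck's centre; x forward (within 10 deg of world +y), z up. Push rail behind: bar 12 thick along y, 66 clear, middle at x -88, z 125. Fixed rear axle at x -65, orange swivel castors at x 80, y +-54. 0.6-1.1 kg, rolls easily
- castor_left (a joint): swivel of the left front castor (y +54), rad: 0 = wheel trailing straight behind its pivot, as in rolling straight forward; positive = fork anticlockwise seen from above. The wheel is 12 mm behind the pivot: some 50 mm of straight forward push straightens it; a turn swings it off again
- castor_right (a joint): the same for the right front castor (y -54)
- bay: flat bay of yellow tape on the counter: two side stripes 250 long, 170 apart, a cross stripe at the closed far end, an arrow down the middle. Origin: the spot where the caddy's origin belongs; +x along the arrow to the closed end (within 12 deg of world +y): the caddy comes in from the open end with its x along it
- bowl_caddy: caddy of the same shape and size with three stacked steel bowls, about 200 mm to one side of the first, its wheels braked. Same origin and axes. To be left alone

How it is judged:
By the outcome, as a careful person would: the job done as asked, in the order asked, and still so for the second after the job is handed in, with the robot touching nothing.
It also fails if it takes over 43 s, if anything falls off the work surface, if the arm or the gripper's body presses on something with over 40 N, if the wrist force passes 120 N, or if a joint passes its speed limit or range.

## Working session

There is one attempt and no reset: what is moved stays moved. The work goes in short steps, each a Python script; the robot and the scene stay as the last script left them, time stands still between calls to the robot, and variables do not carry over. Pictures are saved under pics/ and viewed, and the job is handed in when it is done.

```bash
ls; mkdir -p pics
python3 - <<'E'
from bench import robot, solver, optics
import cv2,numpy as np
for n in ["scene","side","wrist"]:
    p,d=optics.read_camera(n); np.savez(f"pics/{n}0.npz",p=p,d=d); cv2.imwrite(f"pics/{n}0.png",p[:,:,::-1])
    i=optics.camera_info(n); R,_=cv2.Rodrigues(np.array(i["rvec"])); print(n,np.array(i["K"]).tolist(),(-R.T@np.array(i["tvec"]).ravel()).round(1),R.round(3).tolist())
print(robot.current_clock(),robot.current_eef_rot())
E
```

```text
pics
scene [[380.01504049528455, 0.0, 253.45582471924868], [0.0, 380.01504049528455, 186.7860318453281], [0.0, 0.0, 1.0]] [1034.8 -334.3  532.1] [[0.497, 0.868, 0.019], [0.532, -0.288, -0.797], [-0.686, 0.406, -0.604]]
side [[389.8027691525098, 0.0, 249.77100349135964], [0.0, 389.8027691525098, 193.3146131406899], [0.0, 0.0, 1.0]] [ 240.  -508.4  598.2] [[0.899, -0.437, 0.007], [-0.303, -0.635, -0.71], [0.315, 0.637, -0.704]]
wrist [[289.553779453717, 0.0, 253.6787794319347], [0.0, 289.553779453717, 192.4097818898342], [0.0, 0.0, 1.0]] [ 203.3 -542.1  372.4] [[0.233, -0.973, -0.002], [-0.934, -0.224, 0.277], [-0.269, -0.063, -0.961]]
0.15 [-8.09465159e-04  9.92998009e-01  1.18128314e-01 -3.03507661e-05]
```

View pics/scene0.png

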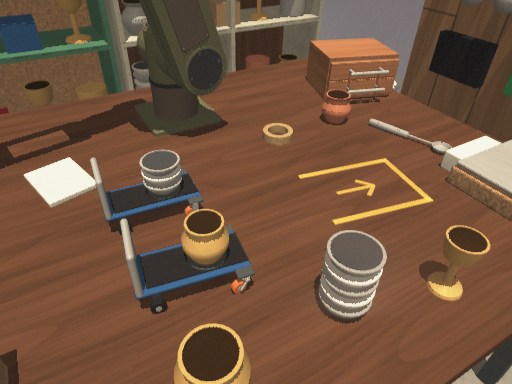

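View pics/side0.png

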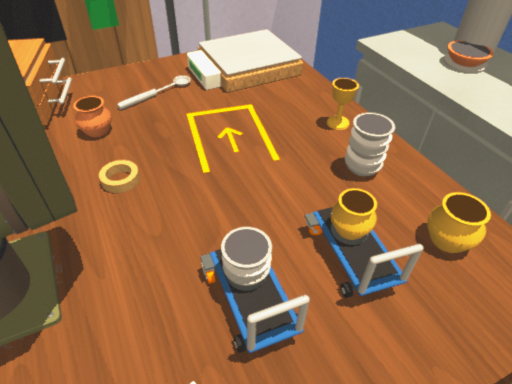

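View pics/wrist0.png

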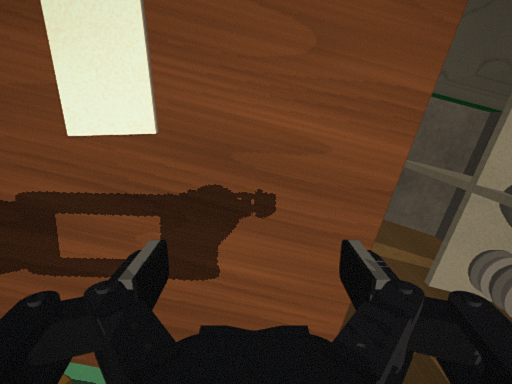

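The scene view shows the pot caddy at about (190,260), with the bowl caddy behind it at (150,195) and the bay at (370,190). In the side view the pot caddy is on the right at (360,245) and the bay is at (230,135). Next I'll measure these.

```bash
cat > h.py <<'E'
import cv2,numpy as np
from bench import robot, solver, optics
def cam(n):
    i=optics.camera_info(n); R,_=cv2.Rodrigues(np.array(i["rvec"],float)); return np.array(i["K"]),R,np.array(i["tvec"],float).ravel()
def onplane(c,uv,z):
    K,R,t=c; uv=np.asarray(uv,float).reshape(-1,2); C=-R.T@t
    d=np.c_[uv,np.ones(len(uv))]@np.linalg.inv(K).T@R
    return C+d*((z-C[2])/d[:,2])[:,None]
def cloud(c,d):
    K,R,t=c; v,u=np.mgrid[:d.shape[0],:d.shape[1]]
    P=np.stack([(u-K[0,2])/K[0,0]*d,(v-K[1,2])/K[1,1]*d,d],-1)
    return (P-t)@R
def proj(c,X):
    K,R,t=c; p=(np.atleast_2d(X)@R.T+t)@K.T; return p[:,:2]/p[:,2:]
E
python3 - <<'E'
from h import *
for n in ["scene","side"]:
    f=np.load(f"pics/{n}0.npz"); p,d=f["p"],f["d"]; c=cam(n); W=cloud(c,d)
    hsv=cv2.cvtColor(p,cv2.COLOR_RGB2HSV); H,S,V=cv2.split(hsv)
    ok=d>0
    print(n)
    ye=((H>20)&(H<33)&(S>150)&(V>150)&ok&(abs(W[...,2])<6)).astype(np.uint8)
    nn,l,st,ce=cv2.connectedComponentsWithStats(ye)
    for k in range(1,nn):
        if st[k,4]>40:
            v,u=np.where(l==k); X=onplane(c,np.c_[u,v],0)[:,:2]
            r=cv2.minAreaRect(X.astype(np.float32)); print("yellow",st[k],np.round(r[0],1),np.round(r[1],1),round(r[2],2))
    bl=((H>98)&(H<120)&(S>120)&(V>80)&ok&(W[...,2]>15)&(W[...,2]<60)).astype(np.uint8)
    bl=cv2.morphologyEx(bl,cv2.MORPH_CLOSE,np.ones((5,5)))
    nn,l,st,ce=cv2.connectedComponentsWithStats(bl)
    for k in range(1,nn):
        if st[k,4]>60:print("blue",st[k],ce[k], np.median(W[l==k],0).round(1))
    # rails
    ra=((W[...,2]>108)&(W[...,2]<140)&(S<60)&(V>120)&ok).astype(np.uint8)
    nn,l,st,ce=cv2.connectedComponentsWithStats(ra)
    for k in range(1,nn):
        if st[k,4]>30:
            X=W[l==k]; print("rail",st[k],X.min(0).round(),X.max(0).round(),np.median(X,0).round(1))
    x0,y0,x1,y1=(90,140,300,320) if n=="scene" else (190,180,440,355)
    cv2.imwrite(f"pics/{n}0z.png",cv2.resize(p[y0:y1,x0:x1,::-1],None,fx=3,fy=3,interpolation=cv2.INTER_CUBIC))
E
```

```text
scene
yellow [299 158 134  66 692] [553. 248.] [249.4 183.1] 79.56
yellow [338 181  36  14  96] [544.8 231.6] [87.4 49.5] 58.45
blue [111 192  89  28 426] [151.73239437 205.97887324] [ 439.3 -216.5   43.9]
blue [142 261 108  37 718] [192.61699164 279.07799443] [ 646.9 -215.5   44. ]
rail [292   0  10   7  57] [-652.  859.  108.] [-624.  913.  138.] [-639.1  882.4  121.4]
rail [408   0  16   5  40] [-497. 1501.  108.] [-399. 1525.  126.] [-426.6 1516.8  114.5]
rail [132  16  15   8  90] [-648.   60.  113.] [-627.  118.  140.] [-639.9   87.6  127. ]
rail [117  21   6  10  33] [-597.  -12.  109.] [-586.    8.  139.] [-591.4   -3.   123.3]
rail [140 150  40  23 200] [ 363. -214.  113.] [ 439. -138.  121.] [ 417.5 -179.9  118.6]
rail [ 90 158  13  34 199] [ 353. -302.  109.] [ 438. -286.  133.] [ 410.8 -295.1  130.5]
rail [120 218  15  51 369] [ 553. -302.  108.] [ 639. -280.  133.] [ 607.9 -292.6  130.4]
rail [327 230  60  45 547] [736. -49. 116.] [821.  36. 130.] [791.7 -14.5 127.1]
side
yellow [187 104  92  69 923] [555.  249.1] [255.  186.6] 79.4
yellow [218 128  24  24 194] [545.  23
[... 311 characters left out ...]
[ 599.3 -289.    43.4]
blue [269 269  19  32 150] [277.57333333 285.26666667] [ 436.  -217.6   43.9]
blue [249 310  52  43 618] [276.84142395 333.95145631] [ 394.6 -291.1   43.9]
rail [473  10  39  14 355] [1475.  286.  108.] [1571.  353.  140.] [1502.4  307.   123.8]
rail [52 58 11 23 47] [188. 509. 108.] [226. 628. 111.] [206.8 562.9 108.9]
rail [354 113  41  27 807] [732. -50. 108.] [820.  36. 129.] [774.  -10.8 126.7]
rail [ 221  227   50   42 1633] [ 360. -214.  108.] [ 438. -136.  121.] [ 397.9 -178.3  118.7]
rail [368 245  55  26 463] [ 548. -302.  108.] [ 634. -278.  133.] [ 585.5 -291.3  129. ]
rail [247 296  62  34 654] [ 346. -302.  108.] [ 434. -285.  133.] [ 385.4 -295.   129.5]
```

View pics/scene0z.png

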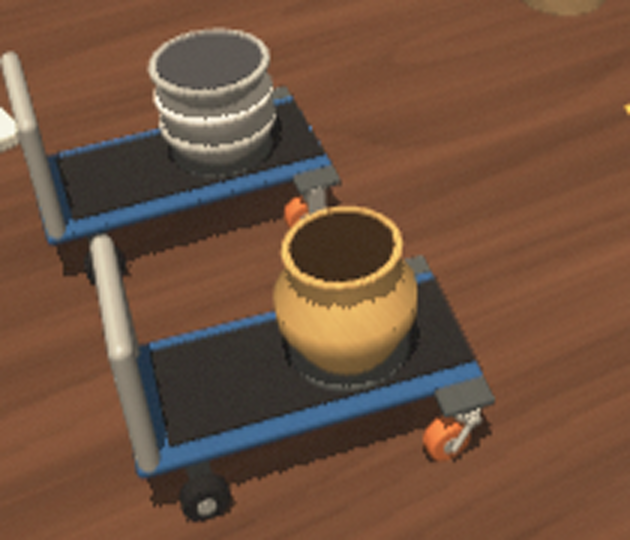

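View pics/side0z.png

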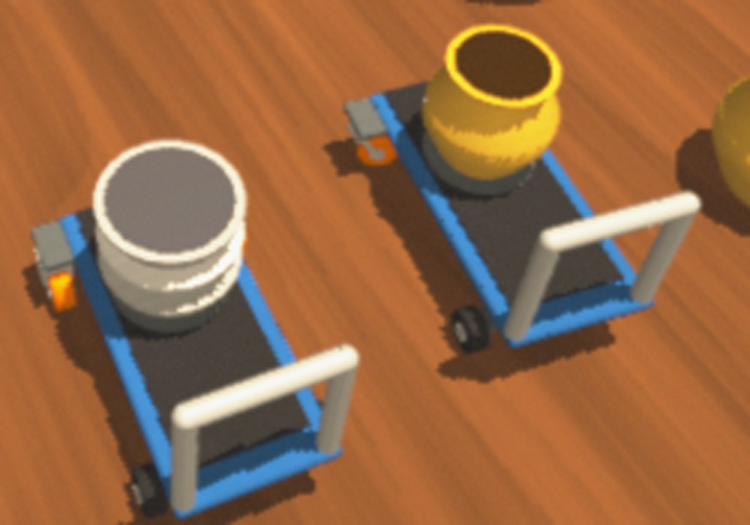

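```bash
cat > pose.py <<'E'
from h import *
def caddy(fr,box):
    # fr: dict name->(p,d); blue deck-edge pixels cast onto z=44, extents over both views
    A=[]
    for n,(p,d) in fr.items():
        c=cam(n); W=cloud(c,d); hsv=cv2.cvtColor(p,cv2.COLOR_RGB2HSV); H,S,V=cv2.split(hsv)
        m=((H>98)&(H<120)&(S>110)&(V>60)|(V<90)&(S<90))&(d>0)&(abs(W[...,2]-44)<3)&(W[...,0]>box[0])&(W[...,0]<box[1])&(W[...,1]>box[2])&(W[...,1]<box[3])
        m=cv2.morphologyEx(m.astype(np.uint8),cv2.MORPH_OPEN,np.ones((2,2)))
        v,u=np.where(m>0); X=onplane(c,np.c_[u,v],44)[:,:2]
        r=cv2.minAreaRect(X.astype(np.float32)); print(n,len(X),np.round(r[0],1),np.round(r[1],1),round(r[2],2)); A.append(X)
    r=cv2.minAreaRect(np.vstack(A).astype(np.float32)); print("all",np.round(r[0],1),np.round(r[1],1),round(r[2],2)); return r
def rail(fr,box):
    for n,(p,d) in fr.items():
        c=cam(n); W=cloud(c,d)
        m=(W[...,2]>123)&(W[...,2]<134)&(d>0)&(W[...,0]>box[0])&(W[...,0]<box[1])&(W[...,1]>box[2])&(W[...,1]<box[3])
        X=W[m]; vx,vy,x0,y0=cv2.fitLine(X[:,:2].astype(np.float32),cv2.DIST_HUBER,0,.01,.01).ravel()
        s=(X[:,:2]-[x0,y0])@[vx,vy]; mid=np.array([x0,y0])+(s.min()+s.max())/2*np.array([vx,vy])
        print("rail",n,len(X),"ang",np.degrees(np.arctan2(vy*np.sign(vx),abs(vx))).round(2),"mid",mid.round(1),"len",(s.max()-s.min()).round(1),"zmax",X[:,2].max().round(1))
E
python3 - <<'E'
from pose import *
fr={n:(lambda f:(f["p"],f["d"]))(np.load(f"pics/{n}0.npz")) for n in("scene","side")}
for b in [(500,680,-320,-90),(310,480,-320,-90)]:
    caddy(fr,b)
for b in [(530,660,-310,-260),(330,455,-310,-270)]: rail(fr,b)
# bay: yellow in bay frame
for n,(p,d) in fr.items():
    c=cam(n); W=cloud(c,d); H,S,V=cv2.split(cv2.cvtColor(p,cv2.COLOR_RGB2HSV))
    m=(H>20)&(H<33)&(S>130)&(V>130)&(d>0)&(abs(W[...,2])<6)&(W[...,1]>80)&(W[...,0]<720)&(W[...,0]>430)
    v,u=np.where(m); X=onplane(c,np.c_[u,v],0)[:,:2]
    r=cv2.minAreaRect(X.astype(np.float32)); print(n,r)
    # side-stripe directions by line fit
    a=np.radians(79.5); e=np.array([np.cos(a),np.sin(a)]); f=np.array([-e[1],e[0]]); L=(X-[554,248.5])@np.c_[e,f]
    for nm,s in (("left",(L[:,1]>70)&(L[:,0]<100)),("right",(L[:,1]<-70)&(L[:,0]<100)),("cross",(L[:,0]>110)&(abs(L[:,1])<70)),("shaft",(abs(L[:,1])<12)&(L[:,0]<-10))):
        q=L[s]; 
        vx,vy,x0,y0=cv2.fitLine(q.astype(np.float32),cv2.DIST_L2,0,.01,.01).ravel(); print(nm,len(q),"rot",np.degrees(np.arctan(vy/vx)).round(2),"at",x0.round(1),y0.round(1),q.min(0).round(1),q.max(0).round(1))
    s=abs(L[:,1])<60; s&=L[:,0]<100; print("arrow",L[s].min(0).round(1),L[s].max(0).round(1))
E
```

```text
scene 1677 [ 613. -199.] [176.4  90. ] 81.36
side 2174 [ 604.  -207.2] [187.9  89.1] 81.23
all [ 608.4 -206. ] [191.6  97.3] 81.23
scene 857 [ 407.8 -200. ] [175.9  87.2] 86.03
side 2472 [ 396.4 -208.9] [187.9  88.9] 85.9
all [ 401.5 -207.5] [191.6  98.7] 86.03
rail scene 363 ang -8.51 mid [ 595.8 -290.6] len 87.2 zmax 133.4
rail side 436 ang -9.04 mid [ 591.  -292.4] len 87.8 zmax 132.8
rail scene 194 ang -4.54 mid [ 393.8 -293.3] len 86.5 zmax 133.5
rail side 605 ang -4.25 mid [ 390.  -295.2] len 88.7 zmax 132.7
scene ((552.990234375, 248.03005981445312), (249.38961791992188, 183.11424255371094), 79.56310272216797)
left 182 rot -0.34 at -25.1 85.5 [-125.    80.9] [100.   92.3]
right 318 rot -0.17 at -22.6 -85.0 [-125.2  -90.3] [ 99.8 -78. ]
cross 130 rot 90.0 at 116.7 -5.6 [112.1 -69.8] [121.5  69.3]
shaft 30 rot 0.17 at -41.5 0.0 [-68.   -2.2] [-11.7   2.3]
arrow [-68.  -27.4] [26.3 26.4]
side ((555.0474243164062, 249.06192016601562), (255.02767944335938, 186.59129333496094), 79.395751953125)
left 354 rot -0.02 at -22.2 84.3 [-126.3   76.3] [99.9 92.5]
right 313 rot -0.17 at -24.8 -85.9 [-126.9  -94. ] [ 99.7 -77.5]
cross 170 rot -89.95 at 118.6 1.2 [110. -70.] [127.4  69.8]
shaft 72 rot -0.63 at -41.4 -0.6 [-70.3  -6.4] [-10.4   5.6]
arrow [-70.3 -31. ] [31.2 30. ]
```

```bash
cat > plan.py <<'E'
from h import *
from scipy.optimize import brentq
from scipy.spatial.transform import Rotation as Ro
BAY=np.array([554.,248.5,np.radians(79.4)])
def u(a): return np.array([np.cos(a),np.sin(a)])
def tool(pose,z=179.,off=0.):
    """TCP pose for caddy pose (x,y,heading); off = gripper offset along caddy y"""
    x,y,a=pose; p=np.array([x,y])-88*u(a)+off*u(a+np.pi/2)
    ty=-u(a); M=np.array([[-ty[1],ty[0],0],[ty[0],ty[1],0],[0,0,-1]]).T
    X=np.array([-ty[1],ty[0],0]); M=np.c_[X,[ty[0],ty[1],0],[0,0,-1]]
    q=Ro.from_matrix(M).as_quat(); return [float(p[0]),float(p[1]),float(z)],[float(q[3]),*map(float,q[:3])]
def curve(pose,R,final,bay=BAY,step=16.):
    """arc-line-arc of the rear axle to the bay axis, then straight 'final' mm. returns caddy poses"""
    e=u(bay[2]); f=u(bay[2]+np.pi/2)
    ax=np.array(pose[:2])-65*u(pose[2]); r=ax-bay[:2]; s0,l0,t0=r@e,r@f,pose[2]-bay[2]
    s1=-65-final
    sg=-np.sign(l0)
    def shape(th):   # th max heading (signed sg) : returns line length, end s
        # arc1 t0->sg*th , line, arc2 sg*th->0
        T=sg*th
        dl=sg*R*(np.cos(t0)-np.cos(T))+ sg*R*(1-np.cos(T))
        ds=sg*R*(np.sin(T)-np.sin(t0))+ sg*R*np.sin(T)
        L=(-l0-dl)/np.sin(T)
        return L,s0+ds+L*np.cos(T)
    ths=np.radians(np.arange(2,80,.1)); g=[(shape(t)[1]-s1,shape(t)[0],t) for t in ths]
    th=None
    for (a,la,ta),(b,lb,tb) in zip(g,g[1:]):
        if a*b<=0 and min(la,lb)>=0: th=brentq(lambda t:shape(t)[1]-s1,ta,tb); break
    if th is None: return None
    L=shape(th)[0]; T=sg*th
    segs=[(abs(T-t0)*R,sg/R),(L,0),(th*R,-sg/R)]
    P=[];s,l,t=s0,l0,t0
    for ln,k in segs:
        n=max(1,int(np.ceil(ln/step)))
        for _ in range(n):
            d=ln/n
            if k: s+=(np.sin(t+k*d)-np.sin(t))/k; l-=(np.cos(t+k*d)-np.cos(t))/k; t+=k*d
            else: s+=d*np.cos(t); l+=d*np.sin(t)
            a=t+bay[2]; P.append([*(bay[:2]+s*e+l*f+65*u(a)),a])
    return np.array(P),np.degrees(th),L
def outline(p,y=68,xf=95,xr=-96):
    a=p[2]; return np.array([np.array(p[:2])+X*u(a)+Y*u(a+np.pi/2) for X,Y in((xr,y),(xf,y),(xf,-y),(xr,-y))])
E
python3 - <<'E'
from plan import *
p0=np.array([607.5,-205.5,np.radians(81.2)])
p1=p0.copy(); p1[:2]+=65*u(p1[2])
B=outline([402,-207.5,np.radians(86)]).astype(np.float32)
for R in(110,130,150):
  for fin in (80,90,100):
    c=curve(p1,R,fin)
    if c is None: print(R,fin,None); continue
    P,th,L=c
    gap=min(-cv2.pointPolygonTest(B,tuple(map(float,q)),True) for p in [p0,p1,*P] for q in outline(p))
    ok=all(solver.inverse_kinematics(*tool(p)) is not None for p in [p0,p1,*P,BAY])
    print(R,fin,round(th,1),round(L),len(P),"gap",round(gap,1),ok,P[:,0].max().round())
t=tool(p0); print(t, solver.inverse_kinematics(*t), solver.inverse_kinematics(*tool(BAY)))
E
```

```text
110 80 30.0 213 22 gap 39.4 True 611.0
110 90 31.4 199 21 gap 37.6 True 610.0
110 100 33.0 185 20 gap 35.6 True 610.0
130 80 31.5 187 22 gap 40.1 True 612.0
130 90 33.2 171 21 gap 38.2 True 612.0
130 100 35.2 154 20 gap 36.0 True 611.0
150 80 33.5 157 22 gap 41.3 True 613.0
150 90 35.7 137 21 gap 39.4 True 613.0
150 100 38.4 114 21 gap 36.8 True 612.0
([594.0372464070047, -292.4640975672967, 179.0], [0.0, 0.9970527522269202, -0.07671902812681866, 0.0]) [-5.21272142e-01  5.30455645e-01  1.46832633e+00 -4.44089210e-16
  1.14281068e+00  1.20311316e+00] [ 2.17376527e-01  4.11024294e-01  1.69779347e+00 -4.44089210e-16
  1.03277489e+00  1.97317775e+00]
```

Run:
```python
from plan import *
p0=np.array([607.5,-205.5,np.radians(81.2)])
P,q=tool(p0,z=290)
robot.command_gripper(60,30); 
robot.move_ptp(P,q); robot.hold(.1)
c=cam("wrist"); p,d=optics.read_camera("wrist"); W=cloud(c,d)
cv2.imwrite("pics/w1.png",p[:,:,::-1])
m=(W[...,2]>118)&(W[...,2]<136)&(d>0)&(W[...,1]<-260)&(W[...,0]>530)&(W[...,0]<665)
X=W[m]; print(m.sum(), cv2.minAreaRect(X[:,:2].astype(np.float32)), X[:,2].max())
print(P,robot.current_tcp_pos(),robot.current_clock(),robot.current_ft_force(),robot.current_grip_width())
```

```text
1783 ((627.2243041992188, -380.9485168457031), (79.78409576416016, 242.61776733398438), 19.54399871826172) 132.00208793489415
[594.0372464070047, -292.4640975672967, 290.0] [ 593.42635725 -293.50428759  290.09632048] 2.5917 [ 0.93031654 -0.27304183  0.14929618] 59.981134566412095
```

View pics/w1.png

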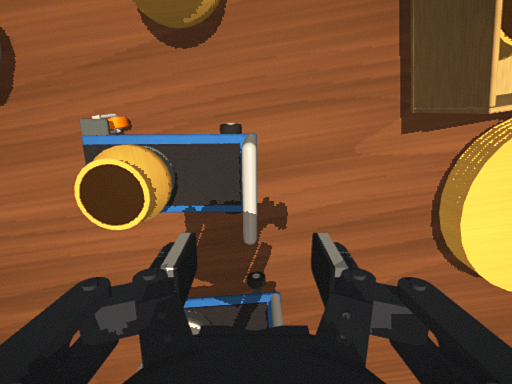

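The wrist view shows the rail from (250,137) to (250,243), between the fingers' columns, with the right castor at (118,123). I'll compute the rail position from this view.

Run:
```python
from plan import *
c=cam("wrist"); p,d=optics.read_camera("wrist"); W=cloud(c,d)
H,S,V=cv2.split(cv2.cvtColor(p,cv2.COLOR_RGB2HSV))
m=np.zeros(d.shape,bool); m[130:250,238:262]=True
m&=(S<70)&(V>110)&(W[...,2]>117)
X=W[m]; r=cv2.minAreaRect(X[:,:2].astype(np.float32)); print(m.sum(),r,X[:,2].min(),X[:,2].max())
v,uu=np.where(m); print(uu.min(),uu.max(),v.min(),v.max())
# deck via wrist
m2=((H>98)&(H<120)&(S>110)&(V>50)); m2[255:]=False; m2[:100]=False
v,uu=np.where(m2); Y=onplane(c,np.c_[uu,v],44)[:,:2]; print("deck",cv2.minAreaRect(Y.astype(np.float32)))
print("grasp px",proj(c,[[*robot.current_tcp_pos()[:2],125]]))
```

```text
1337 ((607.8843994140625, -291.5643005371094), (11.595276832580566, 112.76105499267578), 81.10504913330078) 117.23478479239662 359.29875392637933
242 256 139 243
deck ((609.2737426757812, -202.9246826171875), (186.11611938476562, 88.48218536376953), 80.99383544921875)
grasp px [[253.92378322 195.65422874]]
```

Run:
```python
from plan import *
p0=np.array([608.3,-204,np.radians(81.1)])
P,q=tool(p0,z=200); robot.move_ptp(P,q)
P,q=tool(p0,z=180); print(robot.servo_line(P,80,q,f_stop=10), robot.current_tcp_pos(),robot.current_ft_force())
robot.command_gripper(0,30); print(robot.current_grip_width(),robot.current_ft_force(),robot.current_ft_torque(),robot.current_clock(),robot.current_tcp_pos())
fr={n:optics.read_camera(n) for n in("side","scene","wrist")}
for n in fr: cv2.imwrite(f"pics/{n}2.png",fr[n][0][:,:,::-1])
```

```text
False [ 594.77773893 -291.03321255  180.42195969] [-0.02861909 -0.5116843  -0.43246729]
10.796171824665615 [0.07475693 0.14679099 1.56068293] [0.01441614 0.10303118 0.02202203] 3.9833 [ 594.84816297 -291.04287967  180.44802561]
```

View pics/wrist2.png

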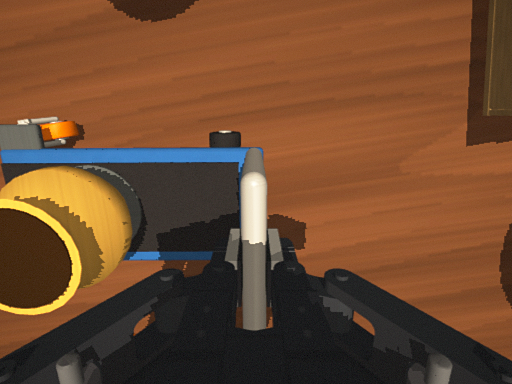

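View pics/scene2.png

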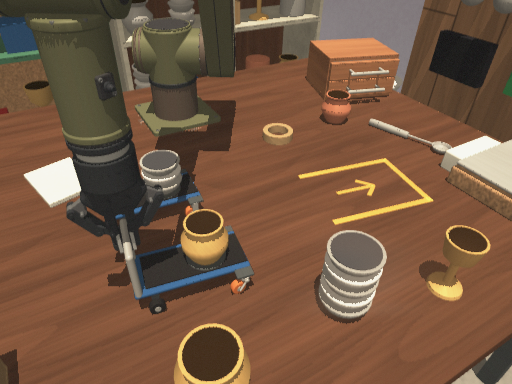

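The fingers hold the rail (bar around (255,250) in the wrist view), and no load shows. Next is the straight push.

Run:
```python
from plan import *
p0=np.array([608.3,-204,np.radians(81.1)])
p1=p0.copy(); p1[:2]+=68*u(p1[2])
P,q=tool(p1,z=180); print(robot.servo_line(P,70,q),robot.current_tcp_pos(),robot.current_ft_force(),robot.current_ft_torque(),robot.current_grip_width(),robot.current_clock())
fr={n:optics.read_camera(n) for n in("side","scene","wrist")}
for n in fr: cv2.imwrite(f"pics/{n}3.png",fr[n][0][:,:,::-1]); np.savez(f"pics/{n}3.npz",p=fr[n][0],d=fr[n][1])
from pose import caddy
del fr["wrist"]; caddy(fr,(490,700,-260,-10))
a=fr["side"][0][130:300,270:440,::-1]; b=fr["scene"][0][180:310,130:300,::-1]
b=np.vstack([b,np.zeros((40,170,3),np.uint8)]); cv2.imwrite("pics/z3.png",cv2.resize(np.hstack([a,b]),None,fx=2.3,fy=2.3,interpolation=cv2.INTER_CUBIC))
```

```text
False [ 605.39495953 -221.77731816  180.30006927] [-0.98426909  0.83416263  4.82202346] [0.09413123 0.11771464 0.09867623] 10.957382140718689 5.2583
side 1743 [ 613.7 -139.3] [188.9  89. ] 81.67
scene 1629 [ 621.6 -136.3] [187.5  90.3] 81.56
all [ 617.9 -138.2] [192.3  97. ] 81.56
```

View pics/z3.png

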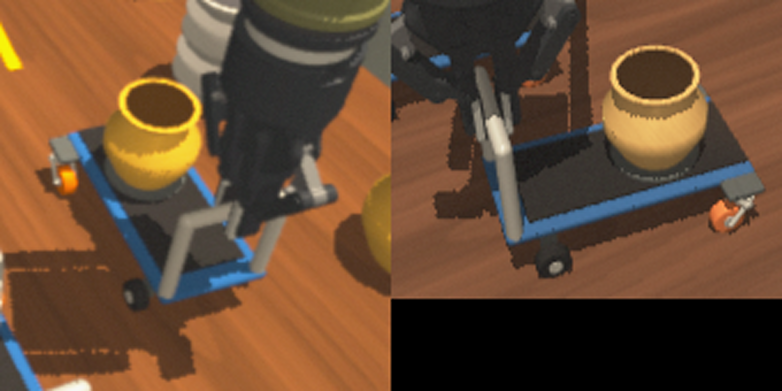

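View pics/wrist3.png

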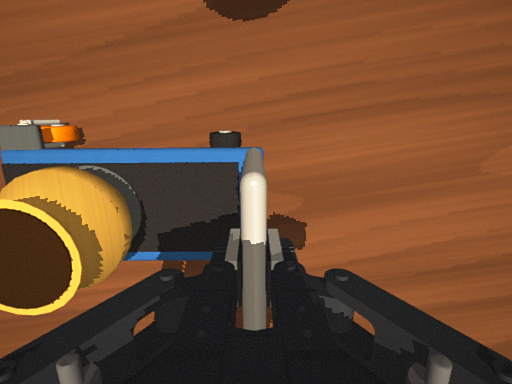

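After the push both castors trail straight. In the wrist view the right wheel at (68,132) is parallel to the deck edge, and in the side crop the left wheel at (67,180) sits directly behind its pivot. Next is the S-curve.

```bash
cat > snap.py <<'E'
from plan import *
from pose import caddy
def snap(k,box):
    fr={n:optics.read_camera(n) for n in("side","scene","wrist")}
    for n in fr: cv2.imwrite(f"pics/{n}{k}.png",fr[n][0][:,:,::-1]); np.savez(f"pics/{n}{k}.npz",p=fr[n][0],d=fr[n][1])
    del fr["wrist"]; return caddy(fr,box)
E
python3 - <<'E'
from snap import *
BAY[2]=np.radians(79.3)
p1=np.array([608.3,-204,np.radians(81.1)]); p1[:2]+=68*u(p1[2])
Pl,th,L=curve(p1,130,98,step=20); print(th,L,len(Pl))
for i,p in enumerate(Pl):
    P,q=tool(p,z=180.3); robot.servo_line(P,70,q)
    f=robot.current_ft_force(); print(i,f.round(1),robot.current_ft_torque().round(2),round(float(robot.current_clock()),2))
    if np.linalg.norm(f)>25: break
print(robot.current_tcp_pos(),P,robot.current_grip_width()); print(p)
snap(4,(440,720,20,300))
E
```

```text
36.19927745861825 147.56555391541485 17
0 [ 0.8 -0.4  3.3] [ 0.03 -0.05  0.01] 5.84
1 [0.9 0.4 2.9] [ 0.12 -0.18  0.  ] 6.28
2 [0.3 0.6 3.1] [ 0.2  -0.16  0.03] 6.71
3 [0.6 0.4 4.6] [ 0.09 -0.11 -0.03] 7.14
4 [0.1 1.5 3.9] [ 0.19 -0.09 -0.04] 7.56
5 [-0.7  0.1  4.8] [ 0.14 -0.03 -0.01] 7.97
6 [0.2 0.3 5.5] [0.09 0.04 0.03] 8.39
7 [-0.5  1.6  5.8] [0.09 0.04 0.02] 8.81
8 [-1.1  0.3  6.3] [ 0.13  0.04 -0.01] 9.22
9 [-0.4  0.1  5. ] [0.1  0.07 0.01] 9.64
10 [-1.4  0.3  5. ] [0.06 0.07 0.05] 10.06
11 [-1.  -0.1  5.4] [0.06 0.07 0.04] 10.47
12 [ 0.1 -0.5  5.3] [0.1  0.06 0.04] 10.87
13 [-0.7  1.1  6. ] [0.1  0.03 0.01] 11.26
14 [-0.   0.3  6.7] [0.11 0.06 0.01] 11.65
15 [-0.2  0.3  6.6] [ 0.1   0.01 -0.02] 12.04
16 [-1.8 -0.1  5.4] [ 0.11  0.01 -0.03] 12.43
[517.75106658  67.63654027 180.25010308] [519.466009538283, 65.7340198428893, 180.3] 10.661742292440783
[535.80467169 152.20394594   1.3840461 ]
side 848 [530.1 146.4] [187.   88.4] 78.93
scene 840 [539.1 150.1] [187.7  89.3] 79.69
all [534.9 148.5] [193.1  97.1] 78.99
```

View pics/side4.png

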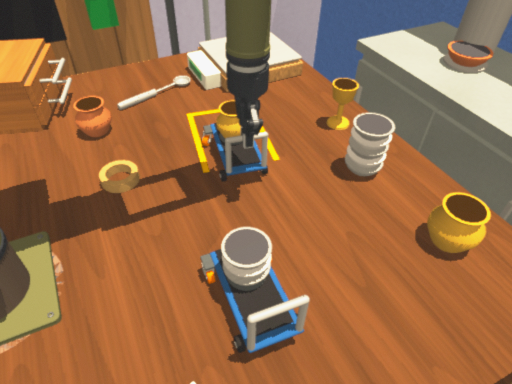

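View pics/scene4.png

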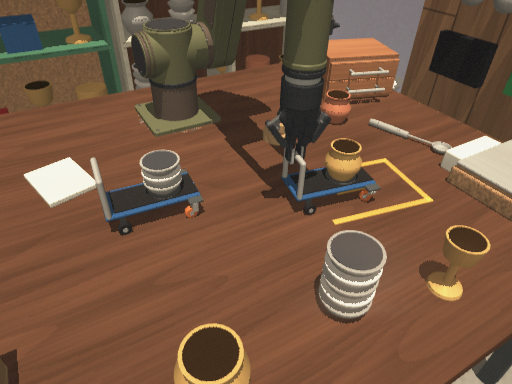

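View pics/wrist4.png

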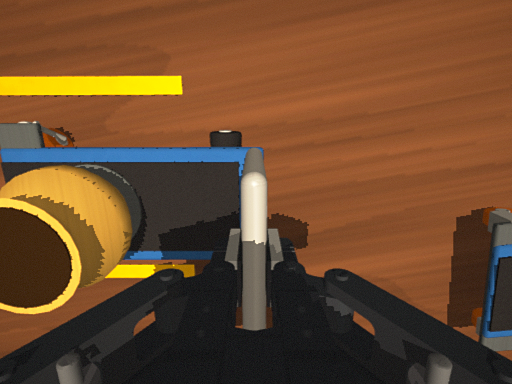

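The side and scene views show the caddy entering the bay. In the wrist view both stripes (y≈85 and y≈271) run parallel to the deck edges. I'll measure the offset there.

```bash
cat > wm.py <<'E'
from plan import *
def wmeas(p,c):
    H,S,V=cv2.split(cv2.cvtColor(p,cv2.COLOR_RGB2HSV))
    f=u(np.radians(79.4)+np.pi/2); e=u(np.radians(79.4))
    o={}
    ye=(H>22)&(H<35)&(S>170)&(V>110); 
    for nm,m,z,r in (("stripeR",ye,0,(slice(60,110),slice(0,185))),("stripeL",ye,0,(slice(262,282),slice(80,195))),
                     ("deckR",(H>98)&(H<120)&(S>110)&(V>60),44,(slice(135,175),slice(10,205))),("deckL",(H>98)&(H<120)&(S>110)&(V>60),44,(slice(245,268),slice(125,210)))):
        k=np.zeros(m.shape,bool); k[r]=m[r]; v,uu=np.where(k)
        if len(v)<40: print(nm,len(v)); continue
        X=onplane(c,np.c_[uu,v],z)[:,:2]; L=(X-BAY[:2])@np.c_[e,f]
        ln=cv2.fitLine(L.astype(np.float32),cv2.DIST_HUBER,0,.01,.01).ravel()
        w=L[:,1]-np.polyval(np.polyfit(L[:,0],L[:,1],1),L[:,0])
        print(nm,len(v),"rot",np.degrees(np.arctan(ln[1]/ln[0])).round(2),"lat",(ln[3]-0).round(1),"at s",ln[2].round(1),"s range",L[:,0].min().round(1),L[:,0].max().round(1),"lat range",np.percentile(L[:,1],[3,97]).round(1))
E
python3 - <<'E'
from wm import *
print(robot.current_tcp_pos(),robot.current_clock())
c=cam("wrist"); p=np.load("pics/wrist4.npz")["p"]; wmeas(p,c)
e=u(np.radians(79.4)); f=u(np.radians(79.4)+np.pi/2); g=np.array(robot.current_tcp_pos()[:2])-BAY[:2]; print("grip in bay",g@e,g@f)
E
```

```text
[517.73753645  67.4399235  180.24044106] 12.5833
stripeR 3310 rot 0.22 lat -86.6 at s -52.3 s range -125.9 22.8 lat range [-93. -80.]
stripeL 519 rot 6.68 lat 83.5 at s -64.9 s range -105.8 -15.2 lat range [76.9 90.1]
deckR 2759 rot 0.17 lat -37.0 at s -80.0 s range -149.2 -9.7 lat range [-41.6 -32.2]
deckL 709 rot 0.47 lat 42.3 at s -115.7 s range -148.9 -82.1 lat range [39. 46.]
grip in bay -184.64087865740598 2.3374116539246974
```

Run:
```python
from wm import *
c=cam("wrist"); e=u(np.radians(79.4)); f=u(np.radians(79.4)+np.pi/2)
im=np.load("pics/wrist4.npz")["p"]
cv2.imwrite("pics/w4z.png",cv2.resize(im[110:290,0:290,::-1],None,fx=2.7,fy=2.7,interpolation=cv2.INTER_CUBIC))
H,S,V=cv2.split(cv2.cvtColor(im,cv2.COLOR_RGB2HSV)); b=(H>98)&(H<120)&(S>110)&(V>50)
for r in (150,154,158): 
    q=np.where(b[r])[0]; print(r,q.min(),q.max(),((onplane(c,[[q.max(),r]],44)[0,:2]-BAY[:2])@np.c_[e,f]).round(1))
for col in (30,100,150,200):
    q=np.where(b[130:180,col])[0]+130; print(col,q.min(),q.max(),[((onplane(c,[[col,x]],44)[0,:2]-BAY[:2])@f).round(1) for x in (q.min()-.5,q.max()+.5)])
for col in (140,180,200):
    q=np.where(b[240:275,col])[0]+240; print(col,q.min(),q.max(),[((onplane(c,[[col,x]],44)[0,:2]-BAY[:2])@f).round(1) for x in (q.min()-.5,q.max()+.5)])
C=-c[1].T@c[2]; print("cam",(C[:2]-BAY[:2])@np.c_[e,f],C[2])
# bar at z 125 px row 225
for col in (241,255,268): print(col,((onplane(c,[[col,210]],125)[0,:2]-BAY[:2])@np.c_[e,f]).round(1))
```

```text
150 1 262 [-190.2  -39.8]
154 1 262 [-190.2  -37. ]
158 2 244 [-177.4  -34.2]
30 149 162 [np.float64(-41.5), np.float64(-31.5)]
100 148 161 [np.float64(-42.0), np.float64(-32.0)]
150 148 161 [np.float64(-41.9), np.float64(-31.9)]
200 147 161 [np.float64(-42.5), np.float64(-31.8)]
140 251 259 [np.float64(38.6), np.float64(46.4)]
180 251 258 [np.float64(38.7), np.float64(45.7)]
200 251 258 [np.float64(38.7), np.float64(45.7)]
cam [-184.64363442  -68.15264743] 249.29145708970555
241 [-178.6  -23.8]
255 [-184.9  -23.7]
268 [-190.8  -23.7]
```

View pics/w4z.png

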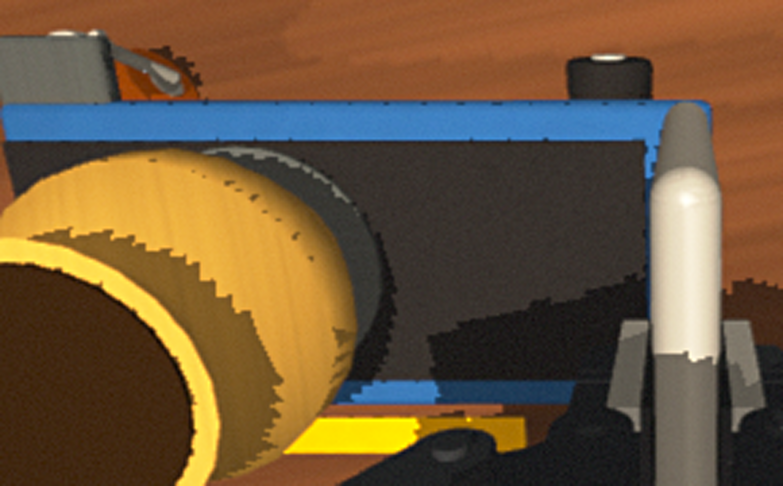

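```bash
cat > fin.py <<'E'
from snap import *
from wm import wmeas
q=robot.current_eef_rot(); M=Ro.from_quat([q[1],q[2],q[3],q[0]]).as_matrix(); a=np.arctan2(-M[1,1],-M[0,1]); print("heading",np.degrees(a))
t=np.array(robot.current_tcp_pos()); comp=np.array([519.466,65.734])-t[:2]
e=u(BAY[2]);f=u(BAY[2]+np.pi/2)
s,l=-96.3,2.7                      # caddy origin in bay frame now
pose=[*(BAY[:2]+s*e+l*f),BAY[2]]
shift=t[:2]-np.array(tool(pose)[0][:2]); print("shift",shift)   # actual tcp minus model tcp
Pl,th,L=curve(pose,120,55,step=12); print(th,L,len(Pl))
ad=a-BAY[2]                        # keep present gripper heading for square
Pl=list(Pl)+[np.array([*(BAY[:2]-x*e),BAY[2]]) for x in (28,0)]
for p in Pl:
    P,_=tool(p,z=180.3); _,q=tool([p[0],p[1],p[2]+np.radians(79.3)-BAY[2]])
    want=np.array(P[:2])+shift
    robot.servo_line([*(want+comp),180.3],60,q)
    act=np.array(robot.current_tcp_pos()); print(p.round(2),(act[:2]-want).round(2),robot.current_ft_force().round(1),round(robot.current_clock(),2))
    comp=comp-0.5*(act[:2]-want)
E
python3 - <<'E'
exec(open("fin.py").read())
print(robot.current_ft_torque())
snap(5,(440,720,110,400)); wmeas(np.load("pics/wrist5.npz")["p"],cam("wrist"))
E
```

```text
heading 79.30183060112155
shift [ 0.29369581 -0.4017603 ]
5.009715316415599 20.42008814868757 4
[541.54 163.27   1.3 ] [-0.03  0.1 ] [-0.   0.6  6. ] 12.91
[544.29 173.1    1.3 ] [0.01 0.08] [-0.4  1.1  6.7] 13.22
[547.04 182.93   1.3 ] [-0.01  0.04] [0.2 0.4 6.1] 13.54
[543.88 194.44   1.39] [ 0.12 -0.31] [-0.3  0.3  5.4] 13.87
[548.85 220.98   1.39] [ 0.03 -0.25] [-0.7  0.5  6.2] 14.47
[554.   248.5    1.39] [-0.06 -0.18] [0.4 0.6 7.5] 15.08
[0.0979741  0.08023689 0.04273005]
side 684 [549.7 238.2] [187.1  88.7] 78.87
scene 817 [558.7 244.4] [191.4  91.4] 79.57
all [554.4 241.6] [197.3  97.9] 80.38
stripeR 3419 rot 0.87 lat -86.3 at s 43.6 s range -32.5 121.5 lat range [-92.9 -77.3]
stripeL 517 rot 8.04 lat 82.8 at s 30.0 s range -15.4 81.1 lat range [77.3 89.5]
deckR 2867 rot 0.21 lat -39.2 at s 15.7 s range -53.3 86.5 lat range [-44.3 -34.3]
deckL 687 rot -0.13 lat 39.8 at s -20.3 s range -53.0 13.8 lat range [36.3 43.3]
```

View pics/wrist5.png

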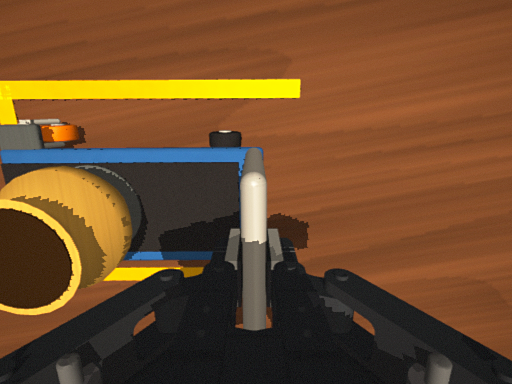

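View pics/side5.png

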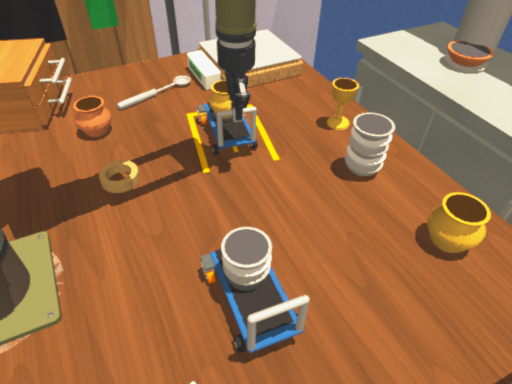

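Run:
```python
from wm import *
c=cam("wrist"); e=u(np.radians(79.4)); f=u(np.radians(79.4)+np.pi/2); F=np.c_[e,f]
im=np.load("pics/wrist5.npz")["p"]; H,S,V=cv2.split(cv2.cvtColor(im,cv2.COLOR_RGB2HSV))
y=(H>22)&(H<35)&(S>170)&(V>110); b=(H>98)&(H<120)&(S>110)&(V>50)
for r in (84,88,94): x=np.where(y[r])[0].max(); print("stripe end",((onplane(c,[[x+.5,r]],0)[0,:2]-BAY[:2])@F).round(1))
for r in (105,112): x=np.where(y[r,:40])[0]; print("cross",x.min(),x.max(),((onplane(c,[[x.max()+.5,r]],0)[0,:2]-BAY[:2])@F).round(1))
for r in (151,154): x=np.where(b[r])[0].max(); print("deck rear",((onplane(c,[[x+.5,r]],44)[0,:2]-BAY[:2])@F).round(1))
for col in (60,150,200): 
    q=np.where(y[70:110,col])[0]+70; q2=np.where(b[130:180,col])[0]+130
    print(col,((onplane(c,[[col,q.min()-.5]],0)[0,:2]-BAY[:2])@F)[1].round(1),((onplane(c,[[col,q.max()+.5]],0)[0,:2]-BAY[:2])@F)[1].round(1),((onplane(c,[[col,q2.min()-.5]],44)[0,:2]-BAY[:2])@F)[1].round(1))
print(robot.current_tcp_pos())
```

```text
stripe end [-125.7  -89.6]
stripe end [-126.6  -86.6]
stripe end [-126.  -82.]
cross 0 12 [110.4 -74.5]
cross 0 13 [110.9 -68.9]
deck rear [-94.7 -41.8]
deck rear [-94.7 -39.7]
60 -93.2 -79.4 -44.9
150 -93.6 -79.8 -44.7
200 -93.4 -79.6 -44.5
[538.01657688 161.24247376 180.25345011]
```

In the wrist view the deck's rear edge is 30 to 31 mm inside the stripe ends, as it should be. Heading agrees to about 0.2°, and the offset is around 1 mm. Releasing now.

Run:
```python
from snap import *
from wm import wmeas
robot.command_gripper(60)
t=robot.current_tcp_pos(); print(robot.current_ft_force().round(2),robot.current_grip_width())
robot.servo_line([t[0],t[1],290.],80); robot.hold(.5)
c=cam("wrist"); snap(6,(440,720,110,400)); print(robot.current_clock(),robot.current_ft_force().round(2))
a=np.load("pics/side6.npz")["p"][80:190,160:300,::-1]; b=np.load("pics/scene6.npz")["p"][120:240,280:440,::-1]
b=b[:110]; cv2.imwrite("pics/z6.png",cv2.resize(np.hstack([a,b]),None,fx=2.6,fy=2.6,interpolation=cv2.INTER_CUBIC))
im=np.load("pics/wrist6.npz")["p"]; H,S,V=cv2.split(cv2.cvtColor(im,cv2.COLOR_RGB2HSV)); F=np.c_[u(np.radians(79.4)),u(np.radians(79.4)+np.pi/2)]
k=(H>98)&(H<120)&(S>110)&(V>50); k[260:]=0; k[:100]=0
v,uu=np.where(k); X=onplane(c,np.c_[uu,v],44)[:,:2]; r=cv2.minAreaRect(X.astype(np.float32)); print(r,(np.array(r[0])-BAY[:2])@F)
y=(H>22)&(H<35)&(S>170)&(V>110); y[150:]=0; v,uu=np.where(y); L=(onplane(c,np.c_[uu,v],0)[:,:2]-BAY[:2])@F; print("yellow upper",L.min(0),L.max(0))
```

```text
[-0.7   0.19  0.87] 60.28797636270262
side 724 [549.8 238.8] [187.1  87.2] 79.78
scene 778 [558.  244.1] [190.9  90.3] 79.4
all [554.8 242.2] [195.6  95.8] 79.4
17.9333 [-0.45  0.09  0.06]
((510.3171081542969, 105.70181274414062), (490.9969177246094, 102.52625274658203), 70.75508117675781) [-148.396913     16.66953914]
yellow upper [-125.46311557  -93.1508486 ] [124.0527183  -25.73045086]
```

View pics/z6.png

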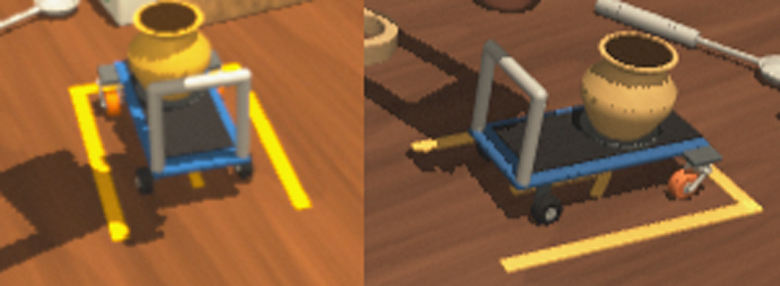

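View pics/wrist6.png

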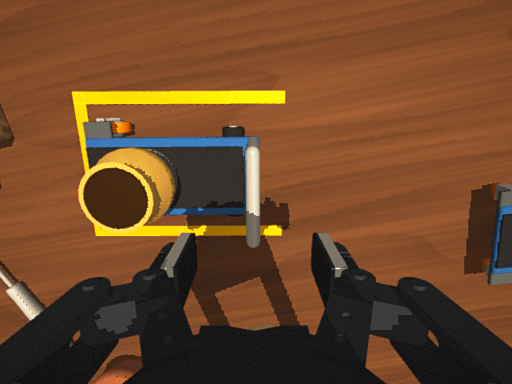

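Run:
```python
from plan import *
c=cam("wrist"); F=np.c_[u(np.radians(79.4)),u(np.radians(79.4)+np.pi/2)]
im=np.load("pics/wrist6.npz")["p"]; H,S,V=cv2.split(cv2.cvtColor(im,cv2.COLOR_RGB2HSV))
k=np.zeros(H.shape,bool); k[130:222,75:265]=((H>98)&(H<120)&(S>110)&(V>50))[130:222,75:265]
v,uu=np.where(k); X=onplane(c,np.c_[uu,v],44)[:,:2]; r=cv2.minAreaRect(X.astype(np.float32)); print("deck",r,(np.array(r[0])-BAY[:2])@F)
y=np.zeros(H.shape,bool); y[85:240,68:290]=((H>22)&(H<35)&(S>170)&(V>110))[85:240,68:290]; y[110:224,84:]=0
v,uu=np.where(y); L=onplane(c,np.c_[uu,v],0)[:,:2]; r=cv2.minAreaRect(L.astype(np.float32)); print("bay",r,(np.array(r[0])-BAY[:2])@F)
```

```text
deck ((554.3399658203125, 247.37841796875), (185.70700073242188, 88.978271484375), 79.18558502197266) [-1.03990545 -0.54048095]
bay ((556.614013671875, 254.32424926757812), (263.4344177246094, 183.37551879882812), 79.44001007080078) [ 6.20571183 -1.49802792]
```

Run:
```python
from bench import robot
print(robot.sign_off(), robot.current_clock())
```

```text
the job is handed in; nothing more can be done
the job is handed in; nothing more can be done
```

The pot caddy now stands in the yellow bay, let go and on its wheels, and I have handed the job in at about 18 s of the 43 s allowed.

I gripped it by the rail and pushed it 68 mm straight ahead, and the pictures then showed both castors trailing straight. I steered it in an S-curve to the bay, corrected a sideways offset of about 2.7 mm, and ran the last 55 mm straight in. Then I opened the fingers and rose clear. The force on the tool stayed under about 8 N whenever I read it, and always as slight downward pressure on the rail, never lifting.

**Last checks, after letting go:**
- **Position:** the wrist camera put the deck's centre within about 1 mm of the bay's centre, both along and across.
- **Heading:** the deck was at 79.2° and the bay at 79.4°.
- **Castors:** both trail straight in the last pictures.
- **Bowl caddy:** I never went near it with the gripper; the last pictures show it in place, though I did not measure it again.

**Checks that disagreed:**
- **Along the bay:** the scene and side cameras put the deck 4–10 mm further back than the wrist camera and the gripper's position did. They already read about 4 mm short before the final run. I trusted the wrist camera.
- **Across the bay:** the scene and side cameras differed by about 8 mm, one to each side, but their mean was centred.
- **Bay outline:** my last wrist-camera fit came out about 13 mm too long, probably because the pot's similar colour got in. I used the separately measured stripe ends instead.

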